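# Dispense one chocolate into the mug with the rocker paddle

### The job

Make the mug ready for a hot chocolate without picking anything up: with the fingertips push the mug along the worktop until it sits home in the wire rest under the lip of the chocolate dispenser. Then press the dispenser's black paddle all the way down, once, so that its gate lifts and one chocolate ball drops into the mug, and let the paddle come back up. Do not lift or tip the mug, do not touch the gate or the chocolates by hand, leave the other chocolates in the chute and the things around undisturbed.

Things in the scene. Friction and masses are not known exactly. Their poses are not given: they have to be found in the camera images.
- dispenser: Chocolate dispenser, fixed: a sloping aluminium chute (154 mm long, 49 mm wide) on four steel posts and a grey base plate 7 mm high (x 0.022 to 0.158, y -0.05 to 0.05). Origin: on the worktop straight below the lip, the lower open end of the chute. +x: level, uphill along the chute; +z up. The mug stands on the -x side and is pushed along +x. Ball tops and gate reach 150 mm above the worktop.
- chute_lip (a point): Middle of the chute's lip, where the balls roll out towards -x of the dispenser, 85 mm above the worktop; the lip's underside is 82 mm up, so the mug (65 mm) passes below it. Same axes as the dispenser.
- dock (a point): Point on the worktop where the mug's axis is when the mug is home; in the dispenser's frame (-0.034, 0, 0), same axes. The mug is stopped and centred there by the wire rest below the lip: an arc of 6 mm wire, its centre 34 mm above the worktop, open to -x, 47 mm inside radius, 45 degrees to each side of +x.
- rocker (a joint): Rocker's hinge, rad: 0 at rest (paddle up, gate shut), 0.32 at its stop (paddle down, gate up). Level axis across the chute at x 0.091, z 0.117 in the dispenser's frame. Sprung: it begins to move at about 3 N on the paddle, is fully down at about 6 N, and comes back by itself. The ball is let out at about 0.27 rad and needs up to 1 s to reach the mug.
- paddle_top (a point): Centre of the top of the black ribbed paddle (36 mm along, 42 mm across), beside the chute on its -y side. In the dispenser's frame (0.162, -0.063, 0.131) at rest; 23 mm lower when fully down, at the same x. Its face slopes up 0.16 rad away from the hinge at rest, down as much when pressed. 17 mm gap to the chute wall. Moves with the rocker.
- gate_edge (a point): Middle of the lower edge of the gate: upright aluminium flap 62 mm wide, 28 mm high, across the chute near the lip, on the rocker's other end. Moves with it. Not to be touched. As it lifts, a small tongue on the rocker rises through the chute's floor and holds back the second ball, so a full press lets out one ball; when the paddle is up again the next rolls to the gate.
- mug: Low wide white china mug, loose, about 0.25 kg, 65 mm high, straight sides 92 mm in diameter, 4 mm walls, one handle pointing to its +y, reaching 82 mm from the axis (9 to 58 mm high). Origin: centre of its underside. It starts upright on the dispenser's -x side, 70 to 110 mm from home, its handle roughly towards the dispenser's +y.
- mug_foot (a point): Centre of the mug's underside, on its axis (the mug's origin).
- mug_rim (a point): Centre of the mug's rim, on its axis, 65 mm above its underside.
- choc_1: The first chocolate ball, 40 mm in diameter, 30 g, loose, waiting at the gate (lowest in the chute). Origin: its centre.
- choc_2: The second chocolate ball, the same, behind the first. Origin: its centre.
- choc_3: The third chocolate ball, the same, uppermost. Origin: its centre.
- teaspoon_b: Loose teaspoon lying beside the dispenser, 134x27x12 mm. Bystander. Origin: centre of its underside.
- tea_box: Loose tea box, 58x122x68 mm, at the back right. Bystander. Origin: centre of its underside.
- checked_cup: Small checked cup upside down, 66 mm wide, 53 mm high, at the left. Bystander. Origin: centre of its underside.
- lemon: Lemon, 83x58x58 mm, at the right. Bystander. Origin: centre of its underside.
- pepper: Wooden pepper mill, 58 mm wide, 170 mm high, at the right. Bystander. Origin: centre of its underside.
- salt: Salt shaker, 44 mm wide, 90 mm high, at the right. Bystander. Origin: centre of its underside.
Mind the look-alikes: they are no part of the job. What is shaped like the choc_1 but green is not meant.

How it is judged:
On the way, in this order (a step that is already met when the one before it is completed fails the run):
1. the mug stands home in the wire rest under the lip, with all chocolates still in the chute (horizontal distance between mug_foot and dock below 0.012 m and linear speed of mug below 0.02 m/s and value of joint rocker below 0.06 rad), for 0.2 s.
2. the paddle is pressed down while the mug is home (value of joint rocker above 0.15 rad and horizontal distance between mug_foot and dock below 0.012 m), for 0.02 s.
3. the first chocolate lies in the mug (horizontal distance between choc_1 and mug_foot below 0.032 m and z of choc_1 in the frame of mug_foot below 0.045 m), for 0.2 s.
At the end, for the whole second after the job is handed in: The first chocolate is in the mug; the mug stands upright and still, its axis within 16 mm of the dock point (12 mm while pressing); the paddle is back up (under 0.05 rad); the second chocolate has rolled up to the gate and it and the third are still in the chute (all of step 3 and horizontal distance between mug_foot and dock below 0.016 m and angle between mug's own z axis and vertical below 0.1 rad and height (world z) of mug_foot below 0.006 m and value of joint rocker below 0.05 rad and x of choc_2 in the frame of dispenser between 0.02 and 0.06 m and x of choc_3 in the frame of dispenser above 0.02 m and linear speed of mug below 0.02 m/s and linear speed of choc_2 below 0.05 m/s); the robot touches nothing.
It fails at once if the mug is lifted off the worktop or tipped (height (world z) of mug_foot above 0.012 m or angle between mug's own z axis and vertical above 0.2 rad).
It fails at once if a chocolate is touched by the hand (contact force between any of the fingers, the arm and choc_1 above 0.3 N or contact force between any of the fingers, the arm and choc_2 above 0.3 N or contact force between any of the fingers, the arm and choc_3 above 0.3 N).
It fails at once if the gate is worked by hand (contact force between any of the fingers, the arm and rocker_c0 above 0.5 N or contact force between any of the fingers, the arm and rocker_c1 above 0.5 N).
It fails at once if a second chocolate leaves the chute (x of any of choc_2, choc_3 in the frame of dispenser below 0.01 m).
It fails at once if a bystander is pushed away (distance of any of teaspoon_b, tea_box, checked_cup, lemon, pepper, salt from where it was at the start of the episode above 0.03 m).
It also fails if it takes over 42 s, if anything falls off the work surface, if the arm or the gripper's body presses on something with over 40 N, if the wrist force passes 120 N, or if a joint passes its speed limit or range.

### The arm

A 6-joint arm with a two-finger parallel gripper is mounted at the origin on a cart in front of the work surface, level with it; the furniture and walls round the work are solid. World frame = base frame: x ahead of the robot, y to its left, z up, the work surface at z = 0. Lengths are in m, angles in rad, forces in N, time in s.
With the tool pointing down it reaches from about 0.375 to 0.9 m from the base axis. Payload 3.1 kg.
Tool frame: the origin (TCP) lies between the finger pads; the fingertips stand 22 mm ahead of it and the grasp point (between the pads) lies 3 mm ahead of it (ctrl.tip_extent is the distance from the TCP to the fingertips, in m); z points along the fingers, y is the line along which they close (so a half turn about z gives the same grasp; the last joint's range is limited). The gripper opens to 85 mm and grips with 20 to 120 N. Pads are 22 mm wide; open, the fingers measure 114 mm over their backs; the gripper's body (76 mm by 85 mm) begins 54 mm behind the grasp point. The pads swing forward as they close: fully open they stand 13 mm farther back than shut.
Start: joints at [1.123, 0.527, 1.433, -0, 1.181, -0.178], TCP at [0.167, 0.602, 0.221] pointing down, gripper open.
Joint ranges: [-3.08, 3.08], [-0.75, 2.2], [0.22, 2.44], [-1.43, 4.57], [0, 2.65], [-2.85, 2.85]. Speed limits (rad/s): [2.79, 2.79, 3.14, 3.14, 3.14, 3.14].

### API

Orientations are given as a unit quaternion [x, y, z, w].
In Python, from station import ctrl gives the robot as it stands.
- The arm moves only by the tool step_arm, never from a script. Its argument "motion" is one flat list of numbers, 7 for each row, row after row: the turn, a rotation vector about the tool's x, y, z in rad, then the shift along the tool's x, y, z in mm, then the closure in counts, from 0 (fully open) to 255 (shut). A call has 1 to 10 rows; each row shifts and turns the commanded pose from where the row before left it, along the tool's axes as they then stand; what a row does not reach is not made up. A row lasts 1/10 s, in which the tool goes at most 50 mm and 8.59 degrees, less where a joint would pass 70% of its speed; a pose out of reach is approached as far as the arm can. A call is refused whole if a number of a shift passes 50 or a number of a turn 0.15, either way. A call with a gripper value outside its range is refused whole. The fingers move at their own pace and stop on an object; "force" is the grip in N (left out, the last holds). Time passes only in rows, so rows that do not move let the fingers close. It gives the time, the measured TCP pose, the force, the opening and the grip force at its end, in the units of the state.
- ctrl.get_state(): the state, without advancing time (a new reading comes with each control period).
- ctrl.capture(name): name is "scene" or "top" or "wrist"; returns a dict with "img" (400x640x3 uint8, red, green, blue), "fovy" (degrees; the focal length in pixels is half the picture's height over the tangent of half this angle, whatever the lens; pixels are square), "cx", "cy" (the principal point, pixels), "world_to_cam" (4x4, takes a point from world to camera coordinates); the wrist camera has in their place "tool_from_camera" (4x4, takes a point from camera to tool coordinates, whose origin is the TCP and whose axes are the flange's). Camera axes: x right, y down, z forward; pixel columns grow to the right and rows downward; lengths in m; the calibration is good to about 2 mm. A picture is of the moment at which its call begins: read the wrist's pose just before it. There is no depth.
- ctrl.hand_in(): hands the job in; it is judged then, once.
Trained networks look in a picture, given as the dict that the camera call returned (one of the last four; its "shot" number tells which), for a name from the list of things; names that differ only in an ending like _2 or _b are one class to them, and where a whole thing is asked for, a point or a joint stands for the part that bears it (a point fixed in the world has none). Each returns a list of dicts, best first, with "confidence" (0 to 1); they miss things now and then, are a little off and sometimes report something else, mostly with a low value. They report only what shows in the picture. A call takes as long as a camera call. They do not tell look-alikes from the thing itself.
- ctrl.boxes_of(picture, label): "centre" ([x, y, z] in m, in the coordinates of the camera as it stood for that picture, good to about 4 mm: the middle of the surface that is visible of it).
- ctrl.masks_of(picture, label): "mask" (400x640 bool, what is visible of it).
The state is a dict: "clock": time; "qpos": joint angles; "qvel": joint speeds; "joint_efforts": joint torques, N m; "eef_pos": TCP position; "eef_rot": TCP orientation; "ft_force": force on the tool from outside, world axes, zero at the start; "wrist_torque": the same for the moment, N m; "finger_gap": finger opening in m; "finger_force": force on a finger pad.
Only numpy, scipy, OpenCV 4.12 (cv2) and the standard library are available. Lean on these libraries where they do the work, as an engineer would, in place of code of your own. Each camera call takes 0.05 s, during which the arm holds its last target. There are 200 camera calls.

## Working session

There is one attempt and no reset: what is moved stays moved. The work goes in short steps, Python scripts to look and compute and a tool call to move; the robot and the scene stay as the last step left them, time stands still between calls to the robot, and variables do not carry over. Pictures are saved under pics/ and viewed, at most 10 in all, crops included, and the job is handed in when it is done.

Besides the shell and the picture viewer there is one more tool, called by a JSON object that holds its "api" and its "payload", one argument or row to a line. step_arm: Moves the arm, as the interface text tells. Its arguments: {"type":"object","properties":{"motion":{"type":"array"},"force":{"type":"number"}},"required":["motion"]}

```bash
mkdir -p pics
cat > h.py <<'E'
from station import ctrl
import numpy as np, cv2
from scipy.spatial.transform import Rotation as R
def save(c,n,scale=1.25): cv2.imwrite('pics/'+n,cv2.resize(c['img'][:,:,::-1],None,fx=scale,fy=scale))
def f(c): return 200/np.tan(np.radians(c['fovy'])/2)
def w(c,p): return (np.linalg.inv(c['world_to_cam'])@np.r_[p,1])[:3]
def px(c,P):
    q=c['world_to_cam']@np.r_[P,1]; return np.array([c['cx']+f(c)*q[0]/q[2],c['cy']+f(c)*q[1]/q[2]])
def ray(c,u,v,z):
    M=np.linalg.inv(c['world_to_cam']); d=M[:3,:3]@np.array([(u-c['cx'])/f(c),(v-c['cy'])/f(c),1]); o=M[:3,3]
    return o+d*(z-o[2])/d[2]
E
python3 - <<'E'
from h import *
np.set_printoptions(precision=3,suppress=True)
for n in ('scene','top'):
    c=ctrl.capture(n); save(c,n+'0.png')
    print(n,np.linalg.inv(c['world_to_cam'])[:3,3])
    for l in ('mug','dispenser','paddle_top','choc_1','teaspoon_b','tea_box','checked_cup','lemon','pepper','salt'):
        for b in ctrl.boxes_of(c,l)[:5]: P=w(c,b['centre']); print(l,round(b['confidence'],2),P,px(c,P))
s=ctrl.get_state(); print(s['eef_pos'],s['eef_rot'],s['clock'])
E
```

```text
scene [ 0.054 -0.874  0.665]
mug 0.63 [ 0.431 -0.157  0.038] [274.088 218.288]
mug 0.62 [ 0.566 -0.008  0.128] [288.268 146.615]
dispenser 0.66 [ 0.557 -0.019  0.081] [288.22  164.647]
paddle_top 0.64 [ 0.555 -0.036  0.128] [290.091 151.885]
paddle_top 0.3 [0.589 0.027 0.135] [288.606 137.412]
choc_1 0.73 [ 0.523 -0.281  0.032] [334.885 233.572]
choc_1 0.59 [ 0.543 -0.032  0.125] [285.432 153.53 ]
choc_1 0.59 [0.589 0.024 0.136] [289.072 137.419]
choc_1 0.46 [ 0.335 -0.037  0.025] [217.766 211.673]
choc_1 0.4 [ 0.567 -0.005  0.126] [288.113 146.952]
tea_box 0.62 [ 0.673 -0.406  0.059] [420.901 230.065]
tea_box 0.33 [ 0.565 -0.004  0.123] [287.208 148.081]
checked_cup 0.59 [0.389 0.061 0.036] [220.872 183.658]
lemon 0.6 [ 0.56  -0.41   0.041] [384.529 256.263]
pepper 0.91 [ 0.594 -0.504  0.085] [431.312 260.255]
pepper 0.42 [ 0.436 -0.162  0.037] [276.881 219.155]
salt 0.98 [ 0.507 -0.522  0.053] [404.266 295.992]
salt 0.3 [ 0.556 -0.02   0.082] [288.13  164.342]
top [ 0.438 -0.23   1.01 ]
mug 0.61 [ 0.444 -0.151  0.002] [293.577 222.622]
dispenser 0.65 [0.58  0.006 0.096] [225.609 16
[... 457 characters left out ...]
 0.05 ] [205.315 243.9  ]
teaspoon_b 0.53 [ 0.443 -0.15   0.004] [293.046 223.285]
tea_box 0.74 [ 0.685 -0.406  0.065] [391.011 124.608]
tea_box 0.43 [0.394 0.07  0.05 ] [205.658 244.023]
checked_cup 0.68 [0.395 0.07  0.049] [205.724 243.601]
lemon 0.74 [ 0.662 -0.131  0.008] [284.521 141.538]
lemon 0.6 [ 0.574 -0.403  0.051] [390.292 169.41 ]
lemon 0.54 [0.58  0.007 0.097] [225.113 168.3  ]
lemon 0.46 [0.655 0.024 0.131] [214.141 135.01 ]
lemon 0.3 [0.397 0.072 0.051] [204.936 242.9  ]
pepper 0.72 [ 0.6   -0.483  0.139] [431.366 151.657]
salt 0.67 [ 0.44  -0.155 -0.   ] [295.293 224.383]
salt 0.62 [ 0.518 -0.504  0.079] [434.605 189.18 ]
[0.167 0.602 0.221] [ 0.134  0.991 -0.    -0.   ] 1.1
```

Run:
```python
from h import *
c=cv2.imread('pics/top0.png'); 
cv2.imwrite('pics/topc.png',cv2.resize(c[120:380,190:490],None,fx=2.3,fy=2.3,interpolation=cv2.INTER_CUBIC))
```

```text
(no output)
```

View pics/scene0.png

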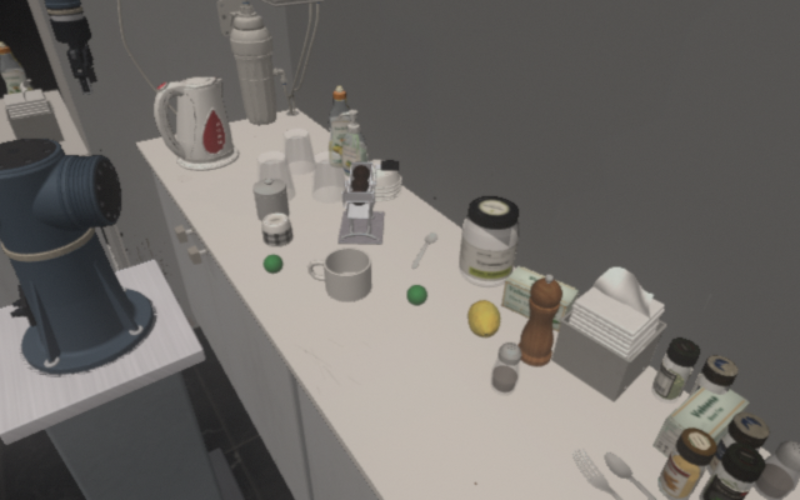

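View pics/topc.png

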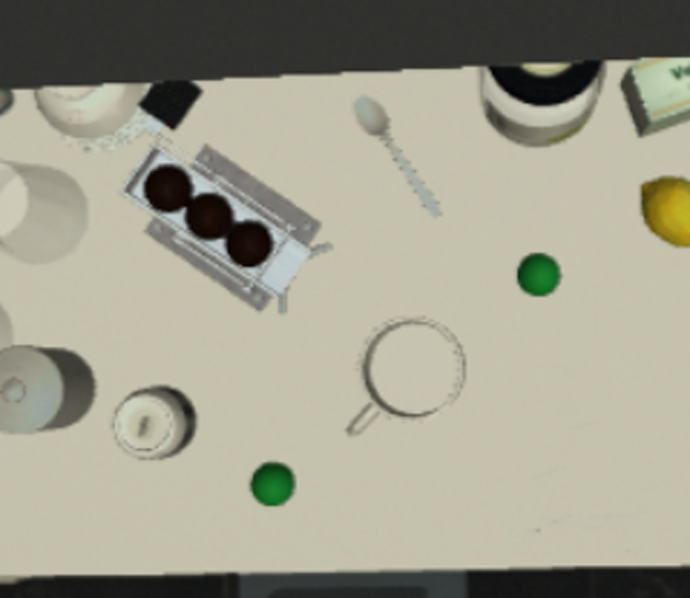

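The scene view shows the mug at (347,275), the dispenser at (361,205) and the arm at left. In the enlarged top crop the plate corners are at (265,309), (148,228), (321,223) and (205,147). The black paddle is at (171,103), the mug rim centre at (414,367) and the handle tip at (350,432).
Candidate balls: green ones at (538,273) and (272,484) are decoys lying loose. The brown ones in the chute at (249,243), (209,216) and (168,188) are the chocolates, and choc_1 is the lowest, at (249,243).

Run:
```python
from h import *
from scipy.optimize import least_squares
np.set_printoptions(precision=4,suppress=True)
c=ctrl.capture('top')
def o(u,v): return ((np.array([u,v])/2.3+[190,120])+.5)/1.25-.5
pts={(.022,.05,.007):(265,309),(.158,.05,.007):(148,228),(.022,-.05,.007):(321,223),(.158,-.05,.007):(205,147),(.162,-.063,.131):(171,103)}
def D(p,P): a,b,y=p; return np.array([a+np.cos(y)*P[0]-np.sin(y)*P[1],b+np.sin(y)*P[0]+np.cos(y)*P[1],P[2]])
r=least_squares(lambda p:np.concatenate([px(c,D(p,P))-o(*q) for P,q in pts.items()]),[.508,-.068,.95])
print(r.x,np.degrees(r.x[2]),r.fun.reshape(-1,2))
p=r.x
for n,P in dict(dock=(-.034,0,0),paddle=(.162,-.063,.131)).items(): print(n,D(p,P))
mug=ray(c,*o(414,367),.065); h=ray(c,*o(350,432),.058)
ms=ctrl.masks_of(c,'mug')[0]; ys,xs=np.nonzero(ms['mask']); print(xs.min(),xs.max(),ys.min(),ys.max(),o(414,367))
print('mug',mug,'handle ang',np.degrees(np.arctan2(*(h-mug)[1::-1])), 'len',np.linalg.norm((h-mug)[:2]))
dd=D(p,(-.034,0,0))-mug; print('mug->dock',dd,np.hypot(*dd[:2]),np.degrees(np.arctan2(dd[1],dd[0])))
for b in ctrl.boxes_of(c,'choc_1')[:5]:
  P=w(c,b['centre']); q=P[:2]-p[:2]; cc,s=np.cos(p[2]),np.sin(p[2]); print('ball in D',cc*q[0]+s*q[1],-s*q[0]+cc*q[1],P[2])
s=ctrl.get_state(); print(R.from_quat(s['eef_rot']).as_matrix(),s['finger_gap'],ctrl.tip_extent, s['clock'])
```

```text
[ 0.5236 -0.0659  0.9644] 55.25508075971581 [[-0.1906  1.2467]
 [-0.9675  1.5983]
 [ 1.2239  0.0692]
 [ 0.0825 -0.9356]
 [-0.1518 -1.7995]]
dock [ 0.5042 -0.0938  0.    ]
paddle [0.6677 0.0313 0.131 ]
274 313 206 245 [295.9    223.5522]
mug [ 0.4416 -0.1617  0.065 ] handle ang 133.9594648691038 len 0.07976611628242852
mug->dock [ 0.0626  0.0679 -0.065 ] 0.09236093320975704 47.29906110253295
ball in D 0.04057646643721664 0.00036912999326510487 0.12797953976404153
ball in D 0.07736414110815984 -4.133085399982139e-06 0.13322717418146668
ball in D 0.11279474737565529 0.0008234843073246928 0.14054271851999522
ball in D -0.07595298539780032 0.1726274302486321 0.03339124847932562
ball in D -0.16585960513155737 -0.11641413169327036 0.033514529600986
[[-0.9638  0.2665  0.    ]
 [ 0.2665  0.9638  0.    ]
 [-0.      0.     -1.    ]] 0.08521068955534801 0.022 1.25
```

Run:
```python
from h import *
c=ctrl.capture('scene')
for n,u,v in (('kettle base',205,162),('base L',175,155),('base R',238,155),('cup',272,210)): print(n,ray(c,u/1.25,v/1.25,0))
for P in ((.167,.602,.199),(.40,.25,.25)): print(px(c,P)*1.25)
```

```text
kettle base [0.38731156 0.557751   0.        ]
base L [0.32975698 0.65252145 0.        ]
base R [0.48243815 0.5503947  0.        ]
cup [0.43668643 0.20247831 0.        ]
[ 95.95637538 104.80739082]
[233.37888845 108.56522467]
```

{"api": "step_arm", "payload": {
  "motion": [0, 0, 0.146, 0, 0, -6, 135, 0, 0, 0.146, 0, 0, -6, 135, 0, 0, 0.146, 0, 0, -6, 135, 0, 0, 0.146, 0, 0, -6, 135, 0, 0, 0.146, 0, 0, -6, 135, 0, 0, 0.146, 0, 0, -6, 135, 0, 0, 0.146, 0, 0, -6, 135, 0, 0, 0.146, 0, 0, -6, 135, 0, 0, 0.146, 0, 0, -6, 135, 0, 0, 0.146, 0, 0, -6, 135]
}}

```text
clock: 2.3
eef_pos: [0.1665, 0.6023, 0.2811]
eef_rot: [0.763, 0.646, -0.0, 0.0]
ft_force: [-0.3, 0.3, -0.6]
finger_gap: 0.0403
finger_force: 0.0
```

{"api": "step_arm", "payload": {
  "motion": [0, 0, 0.145, 0, 0, 0, 135, 0, 0, 0.145, 0, 0, 0, 135, 0, 0, 0.145, 0, 0, 0, 135, 0, 0, 0.145, 0, 0, 0, 135, 0, 0, 0, -11, 46, 0, 135, 0, 0, 0, -11, 46, 0, 135, 0, 0, 0, -11, 46, 0, 135, 0, 0, 0, -11, 46, 0, 135, 0, 0, 0, -11, 46, 0, 135, 0, 0, 0, -11, 46, 0, 135]
}}

```text
clock: 3.3
eef_pos: [0.3269, 0.3661, 0.2812]
eef_rot: [0.915, 0.404, 0.0, -0.0]
ft_force: [1.0, 0.3, 0.8]
finger_gap: 0.0401
finger_force: 0.0
```

{"api": "step_arm", "payload": {
  "motion": [0, 0, 0, -11, 46, 0, 135, 0, 0, 0, -11, 46, 0, 135, 0, 0, 0, -11, 46, 0, 135, 0, 0, 0, -36, 32, 0, 135, 0, 0, 0, -36, 32, 0, 135, 0, 0, 0, -36, 32, 0, 135, 0, 0, 0, -36, 32, 0, 135, 0, 0, 0, -36, 32, 0, 135, 0, 0, 0, -36, 32, 0, 135, 0, 0, 0, -36, 32, 0, 135]
}}

```text
clock: 4.3
eef_pos: [0.4014, -0.0887, 0.2813]
eef_rot: [0.915, 0.404, 0.0, 0.0]
ft_force: [0.5, -0.3, 0.0]
finger_gap: 0.0401
finger_force: 0.0
```

{"api": "step_arm", "payload": {
  "motion": [0, 0, 0, -36, 32, 0, 135, 0, 0, 0, -36, 32, 0, 135, 0, 0, 0, -36, 32, 0, 135, 0, 0, 0, 0, 0, 0, 135]
}}

```text
clock: 4.7
eef_pos: [0.4008, -0.2379, 0.2815]
eef_rot: [0.916, 0.401, 0.0, 0.003]
ft_force: [0.0, 0.3, 0.4]
finger_gap: 0.04
finger_force: 0.0
```

{"api": "step_arm", "payload": {
  "motion": [0, 0, 0, 0, -11, 40, 135, 0, 0, 0, 0, -11, 40, 135, 0, 0, 0, 0, 0, 45, 135, 0, 0, 0, 0, 0, 45, 135, 0, 0, 0, 0, 0, 40, 135, 0, 0, 0, 0, 0, 24, 135, 0, 0, 0, 0, 0, 0, 135]
}}

```text
clock: 5.4
eef_pos: [0.3822, -0.2144, 0.0445]
eef_rot: [0.915, 0.404, -0.001, -0.003]
ft_force: [0.2, 1.1, -0.3]
finger_gap: 0.0401
finger_force: 0.0
```

Run:
```python
from h import *
c=ctrl.capture('top'); s=ctrl.get_state(); print(s['eef_pos'])
i=c['img'][160:290,200:370,::-1]; cv2.imwrite('pics/t1.png',cv2.resize(i,None,fx=4,fy=4,interpolation=cv2.INTER_CUBIC))
```

```text
[ 0.38300854 -0.21524872  0.04604441]
```

View pics/t1.png

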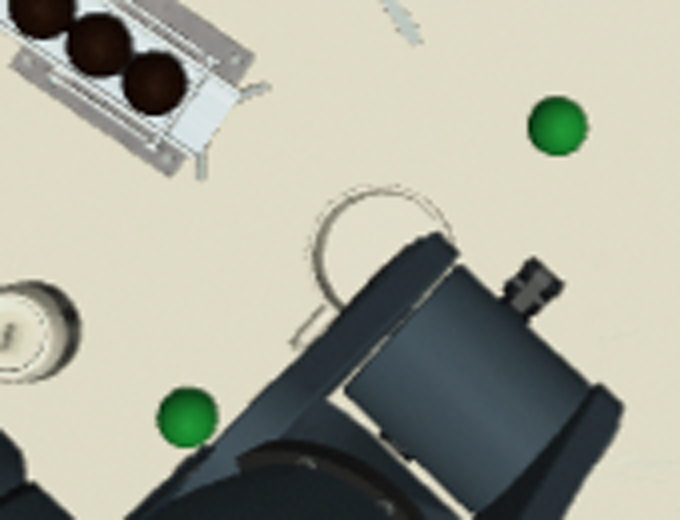

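The wire rest ends show at (265,88) and (201,175), symmetric about the chute. The arm is behind the mug, whose rim is centred near (382,255). I'll shift 7 mm sideways and begin the push.

{"api": "step_arm", "payload": {
  "motion": [0, 0, 0, 8, 7, 0, 135, 0, 0, 0, 10, 0, 0, 135, 0, 0, 0, 8, 0, 0, 135, 0, 0, 0, 8, 0, 0, 135, 0, 0, 0, 8, 0, 0, 135, 0, 0, 0, 8, 0, 0, 135, 0, 0, 0, 8, 0, 0, 135, 0, 0, 0, 8, 0, 0, 135, 0, 0, 0, 4, 0, 0, 135, 0, 0, 0, 0, 0, 0, 135]
}}

```text
clock: 6.45
eef_pos: [0.4365, -0.1689, 0.0468]
eef_rot: [0.915, 0.404, 0.0, 0.0]
ft_force: [0.3, -0.9, 0.5]
finger_gap: 0.0405
finger_force: 0.0
```

Run:
```python
from h import *
c=ctrl.capture('top'); s=ctrl.get_state(); print(s['eef_pos'],s['ft_force'])
D=lambda P:np.array([.5236+.57*P[0]-.8217*P[1],-.0659+.8217*P[0]+.57*P[1],P[2]])
for P in ((.0014,.0354,.034),(.0014,-.0354,.034)): print((px(c,D(P))-[200,160])*4)
i=c['img'][160:290,200:370,::-1]; cv2.imwrite('pics/t2.png',cv2.resize(i,None,fx=4,fy=4,interpolation=cv2.INTER_CUBIC))
```

```text
[ 0.43630968 -0.16914228  0.04680421] [0.48077534 0.20935218 0.00986929]
[205.46559318 175.05185779]
[266.28709476  84.4338556 ]
```

View pics/t2.png

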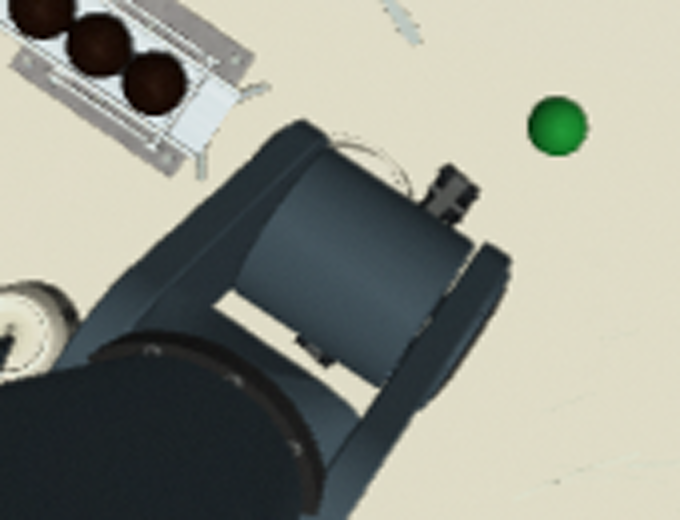

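The rest ends sit at (267,88) and (201,177), as the fitted pose predicts. The mug rim shows ahead of the wrist at about (350,135) to (410,180). I'll measure the mug in the scene view.

Run:
```python
from h import *
c=ctrl.capture('scene'); 
for b in ctrl.boxes_of(c,'mug')[:3]: P=w(c,b['centre']);print(b['confidence'],P,px(c,P))
i=c['img'][100:250,190:390,::-1]; cv2.imwrite('pics/s2.png',cv2.resize(i,None,fx=3.8,fy=3.8,interpolation=cv2.INTER_CUBIC))
```

```text
0.72 [ 0.46145626 -0.15603029  0.03162271] [284.800789   216.03548969]
```

View pics/s2.png

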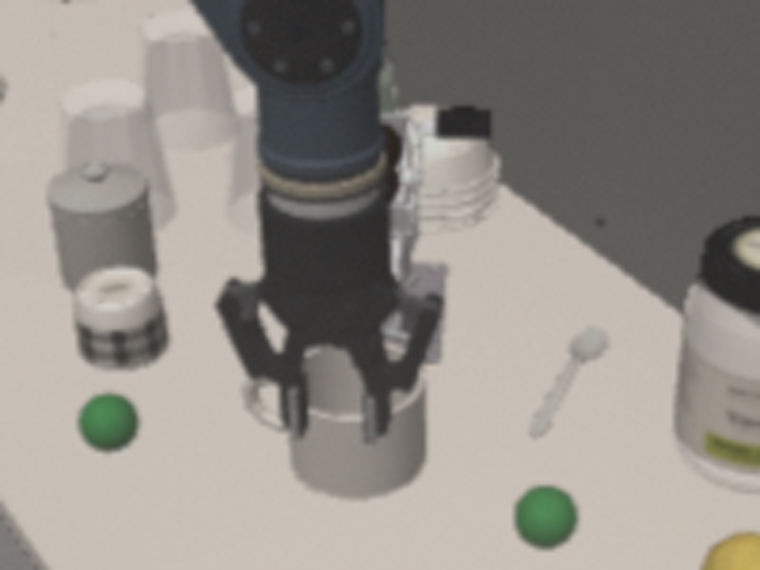

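Run:
```python
from h import *
from scipy.optimize import least_squares
c=ctrl.capture('scene')
k=lambda P:(px(c,P)-[190,100])*3.8
for sgn in (1,-1):
  for z in (.02,.03,.04):
    print(sgn,z,k(np.array([.4363,-.169,z])+sgn*.025*np.array([.738,-.674,0])))
t=np.linspace(0,6.283,200)
def sil(x,y):
  P=np.array([k((x+.046*np.cos(a),y+.046*np.sin(a),z)) for a in t for z in (0,.065)]); return P[:,0].min(),P[:,0].max(),P[:,1].max()
r=least_squares(lambda p:np.array(sil(*p))-[289,426,493],[.471,-.131],diff_step=1e-3)
print(r.x,r.fun)
```

```text
1 0.02 [376.05468752 482.40865639]
1 0.03 [375.58021673 470.18615756]
1 0.04 [375.10043457 457.82683599]
-1 0.02 [299.68545751 475.49366251]
-1 0.03 [298.79036141 463.29328605]
-1 0.04 [297.88529513 450.95701341]
[ 0.47712352 -0.12853925] [-2.37717178  2.47722228 -0.27538015]
```

The scene crop shows the fingers standing outside the mug on its near side. The mug spans columns 290–425, with its foot at row 492, so it was pushed straight and has about 44 mm to go. I'll lower 12 mm and continue gently.

{"api": "step_arm", "payload": {
  "motion": [0, 0, 0, -2, 0, 6, 135, 0, 0, 0, 0, -1, 6, 135, 0, 0, 0, 6, -1, 0, 135, 0, 0, 0, 6, 0, 0, 135, 0, 0, 0, 6, -1, 0, 135, 0, 0, 0, 6, 0, 0, 135, 0, 0, 0, 6, -1, 0, 135, 0, 0, 0, 6, 0, 0, 135, 0, 0, 0, 5, 0, 0, 135, 0, 0, 0, 0, 0, 0, 135]
}}

```text
clock: 7.65
eef_pos: [0.4599, -0.1374, 0.035]
eef_rot: [0.915, 0.404, 0.0, 0.0]
ft_force: [0.1, -0.6, 0.0]
finger_gap: 0.0404
finger_force: 0.0
```

{"api": "step_arm", "payload": {
  "motion": [0, 0, 0, 3, 0, 0, 135, 0, 0, 0, 3, 0, 0, 135, 0, 0, 0, 0, 0, 0, 135]
}}

```text
clock: 7.95
eef_pos: [0.4635, -0.1333, 0.0349]
eef_rot: [0.915, 0.404, 0.0, 0.0]
ft_force: [-0.2, -0.2, -0.4]
finger_gap: 0.0404
finger_force: 0.0
```

{"api": "step_arm", "payload": {
  "motion": [0, 0, 0, 2, 0, 0, 135, 0, 0, 0, 1, 0, 0, 135, 0, 0, 0, 0, 0, 0, 135]
}}

```text
clock: 8.25
eef_pos: [0.4654, -0.1312, 0.0349]
eef_rot: [0.915, 0.404, 0.0, 0.0]
ft_force: [0.4, -0.8, 0.7]
finger_gap: 0.0399
finger_force: 0.3
```

Run:
```python
from h import *
c=ctrl.capture('scene'); s=ctrl.get_state(); print(s['eef_pos'],s['ft_force'])
for b in ctrl.boxes_of(c,'mug')[:3]: P=w(c,b['centre']);print(b['confidence'],P,px(c,P))
i=c['img'][100:250,190:390,::-1]; cv2.imwrite('pics/s3.png',cv2.resize(i,None,fx=3.8,fy=3.8,interpolation=cv2.INTER_CUBIC))
k=lambda P:(px(c,P)-[190,100])*3.8
t=np.linspace(0,6.283,200)
P=np.array([k((.5042+.046*np.cos(a),-.0938+.046*np.sin(a),z)) for a in t for z in (0,.065)]); print('home silhouette',P.min(0),P.max(0))
```

```text
[ 0.46540798 -0.13124627  0.03491534] [-0.27689311 -0.27136023  0.39512947]
0.83 [ 0.48708247 -0.11615636  0.03039523] [285.32250701 205.15875605]
home silhouette [296.80575699 297.65985853] [433.66052755 451.38706383]
```

View pics/s3.png

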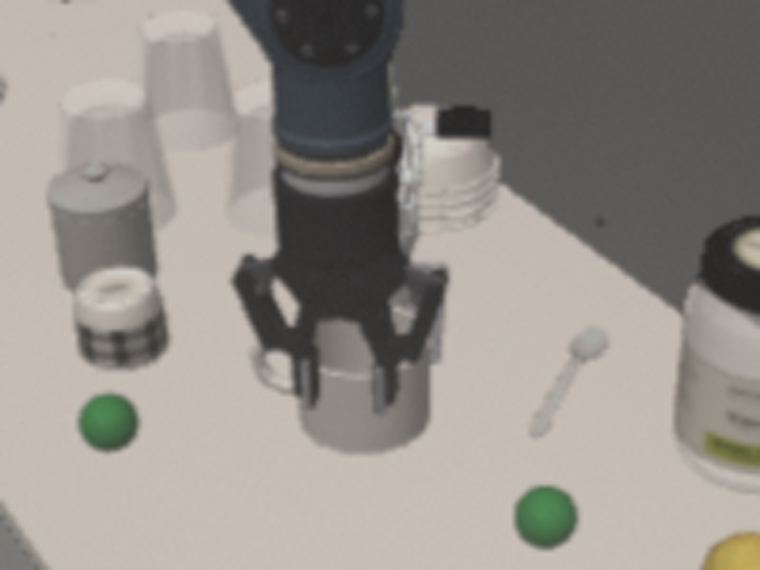

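The mug now spans columns 299–430 with its foot at row 453, against 297–434 and 451 predicted at home. It is about 2 mm short, so I'll seat it softly.

{"api": "step_arm", "payload": {
  "motion": [0, 0, 0, 2, 0, 0, 135, 0, 0, 0, 0, 0, 0, 135]
}}

```text
clock: 8.55
eef_pos: [0.4668, -0.1297, 0.0349]
eef_rot: [0.915, 0.404, 0.0, 0.0]
ft_force: [-1.0, 0.2, 0.4]
finger_gap: 0.0403
finger_force: 0.4
```

{"api": "step_arm", "payload": {
  "motion": [0, 0, 0, 1, 0, 0, 135, 0, 0, 0, 0, 0, 0, 135]
}}

```text
clock: 8.75
eef_pos: [0.4674, -0.129, 0.0349]
eef_rot: [0.915, 0.404, 0.0, 0.0]
ft_force: [-0.5, -1.5, 0.6]
finger_gap: 0.0401
finger_force: 0.5
```

{"api": "step_arm", "payload": {
  "motion": [0, 0, 0, 1, 1, 0, 135, 0, 0, 0, 1, 1, 0, 135, 0, 0, 0, 0, 0, 0, 135]
}}

```text
clock: 9.05
eef_pos: [0.4699, -0.1287, 0.0349]
eef_rot: [0.915, 0.404, -0.0, -0.0]
ft_force: [-2.4, -0.6, 1.0]
finger_gap: 0.0399
finger_force: 0.9
```

{"api": "step_arm", "payload": {
  "motion": [0, 0, 0, 1, 0, 0, 135, 0, 0, 0, 0, 0, 0, 135]
}}

```text
clock: 9.25
eef_pos: [0.47, -0.1281, 0.0348]
eef_rot: [0.915, 0.404, -0.001, -0.001]
ft_force: [-3.8, -2.3, 1.5]
finger_gap: 0.0402
finger_force: 2.2
```

Force has risen to 4.4 N, so the mug is seated against the rest. I'll back off and rise.

{"api": "step_arm", "payload": {
  "motion": [0, 0, 0, -10, 0, 0, 135, 0, 0, 0, -25, 0, 0, 135, 0, 0, 0, -40, 0, 0, 135, 0, 0, 0, -30, 0, -20, 135, 0, 0, 0, 0, 0, -45, 255, 0, 0, 0, 0, 0, -45, 255, 0, 0, 0, 0, 0, -45, 255, 0, 0, 0, 0, 0, -45, 255, 0, 0, 0, 0, 0, -45, 255, 0, 0, 0, 0, 0, 0, 255]
}}

```text
clock: 10.25
eef_pos: [0.4038, -0.2089, 0.2861]
eef_rot: [0.915, 0.404, 0.004, 0.007]
ft_force: [0.5, -1.2, 0.1]
finger_gap: 0.0003
finger_force: 0.0
```

Run:
```python
from h import *
s=ctrl.get_state(); print(s['eef_pos'],s['qpos'],s['finger_gap'])
c=ctrl.capture('top')
for l in ('paddle_top','choc_1'):
  for b in ctrl.boxes_of(c,l)[:3]: P=w(c,b['centre']);print(l,b['confidence'],P,px(c,P))
m=ctrl.masks_of(c,'paddle_top')
for q in m[:2]:
  y,x=np.nonzero(q['mask']); print('paddle mask',x.mean(),y.mean(),x.size,ray(c,x.mean(),y.mean(),.131))
print('home rim centre px',(px(c,(.5042,-.0938,.065))-[190,110])*4.5)
i=c['img'][110:240,190:360,::-1]; cv2.imwrite('pics/t3.png',cv2.resize(i,None,fx=4.5,fy=4.5,interpolation=cv2.INTER_CUBIC))
```

```text
[ 0.40381268 -0.20893246  0.28611461] [-7.24775532e-01  2.03404879e-01  1.76511122e+00  1.05911384e-03
  1.15641550e+00  1.41746870e-02] 0.0002705391263596769
paddle_top 0.95 [0.65379414 0.02508978 0.13098121] [213.8342539  135.60658326]
choc_1 0.8 [ 0.56856494 -0.00210395  0.13490242] [224.9189034  170.68022812]
choc_1 0.7 [ 0.54836854 -0.03388245  0.13088092] [238.80943727 179.10588953]
choc_1 0.67 [ 0.52327665 -0.27099322  0.03313612] [338.4257316  191.02789396]
paddle mask 211.7037037037037 135.2111111111111 270 [0.65488709 0.03018904 0.131     ]
home rim centre px [353.14619689 401.05935606]
```

View pics/t3.png

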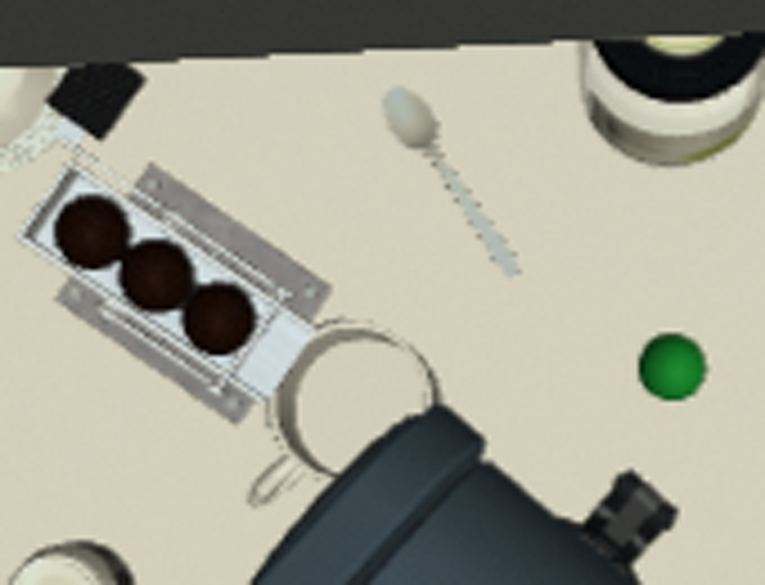

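The rim is centred at about (354,402), against (353,401) predicted for home, so the mug is home. All three brown chocolates are in the chute, and the paddle quad centres at about (95,88), matching the fitted pose. Next I turn the closed fingers and check the distance to the back wall.

{"api": "step_arm", "payload": {
  "motion": [0, 0, 0.138, 0, 0, 0, 255, 0, 0, 0.138, 0, 0, 0, 255, 0, 0, 0.138, 0, 0, 0, 255, 0, 0, 0.138, 0, 0, 0, 255, 0, 0, 0.138, 0, 0, 0, 255, 0, 0, 0.138, 0, 0, 0, 255, 0, 0, 0, 0, 0, 0, 255]
}}

```text
clock: 11.15
eef_pos: [0.3993, -0.2051, 0.2779]
eef_rot: [1.0, 0.002, -0.002, -0.002]
ft_force: [0.2, 0.5, -0.9]
finger_gap: 0.0002
finger_force: 0.0
```

Run:
```python
from h import *
s=ctrl.get_state(); print(s['eef_pos'],s['eef_rot'],s['qpos'])
c=ctrl.capture('wrist'); print(c['tool_from_camera'])
c=ctrl.capture('top')
for u,v in ((50,66),(150,62),(300,55)): print('wall',ray(c,190+u/4.5,110+v/4.5,0))
print('paddle by corners',ray(c,190+95/4.5,110+88/4.5,.131))
```

```text
[ 0.39932292 -0.20509036  0.27788261] [ 0.99999561  0.00192832 -0.00161465 -0.00156961] [-7.24463969e-01  2.14368531e-01  1.77597311e+00  2.20712874e-04
  1.15575017e+00  8.42386257e-01]
[[-6.45881136e-05 -9.58259370e-01 -2.85900290e-01  7.31634867e-02]
 [ 9.99999892e-01 -1.93199827e-04  4.21641537e-04  2.22824832e-04]
 [-4.59277841e-04 -2.85900232e-01  9.58259279e-01 -1.52887598e-01]
 [ 0.00000000e+00  0.00000000e+00  0.00000000e+00  1.00000000e+00]]
wall [0.71731263 0.09825489 0.        ]
wall [0.71799377 0.03690896 0.        ]
wall [ 0.71962715 -0.05471083  0.        ]
paddle by corners [0.66857937 0.03158564 0.131     ]
```

{"api": "step_arm", "payload": {
  "motion": [0, 0, 0, 28, -34, 0, 255, 0, 0, 0, 28, -34, 0, 255, 0, 0, 0, 28, -34, 0, 255, 0, 0, 0, 28, -34, 0, 255, 0, 0, 0, 28, -34, 0, 255, 0, 0, 0, 28, -34, 0, 255, 0, 0.133, 0, 0, 0, 0, 255, 0, 0.133, 0, 0, 0, 0, 255, 0, 0.133, 0, 0, 0, 0, 255, 0, 0, 0, 0, 0, 0, 255]
}}

```text
clock: 12.25
eef_pos: [0.5607, 0.0006, 0.2759]
eef_rot: [0.981, 0.002, 0.193, -0.002]
ft_force: [-0.7, -0.8, -0.2]
finger_gap: -0.0001
finger_force: 0.0
```

{"api": "step_arm", "payload": {
  "motion": [0, 0, 0, 0, 0, 0, 255]
}}

```text
clock: 12.35
eef_pos: [0.5674, -0.0013, 0.2799]
eef_rot: [0.98, 0.002, 0.197, -0.0]
ft_force: [0.5, -0.8, -0.0]
finger_gap: -0.0002
finger_force: 0.0
```

{"api": "step_arm", "payload": {
  "motion": [0, 0, 0, 25, -11, 10, 255, 0, 0, 0, 25, -11, 10, 255, 0, 0, 0, 24, -10, 11, 255, 0, 0, 0, 10, 0, 24, 255, 0, 0, 0, 10, 0, 24, 255, 0, 0, 0, 10, 0, 24, 255, 0, 0, 0, 10, 0, 24, 255, 0, 0, 0, 0, 0, 0, 255, 0, 0, 0, 0, 0, 0, 255]
}}

```text
clock: 13.25
eef_pos: [0.7232, 0.0312, 0.2069]
eef_rot: [0.98, 0.002, 0.198, -0.0]
ft_force: [0.0, -0.0, 0.5]
finger_gap: -0.0001
finger_force: 0.0
```

Run:
```python
from h import *
s=ctrl.get_state(); print(s['eef_pos'],s['ft_force'])
c=ctrl.capture('scene'); i=c['img'][60:210,200:400,::-1]; cv2.imwrite('pics/s4.png',cv2.resize(i,None,fx=3.8,fy=3.8,interpolation=cv2.INTER_CUBIC))
```

```text
[0.72322354 0.03116664 0.20694044] [ 0.04138498 -0.03196142  0.45824598]
```

View pics/s4.png

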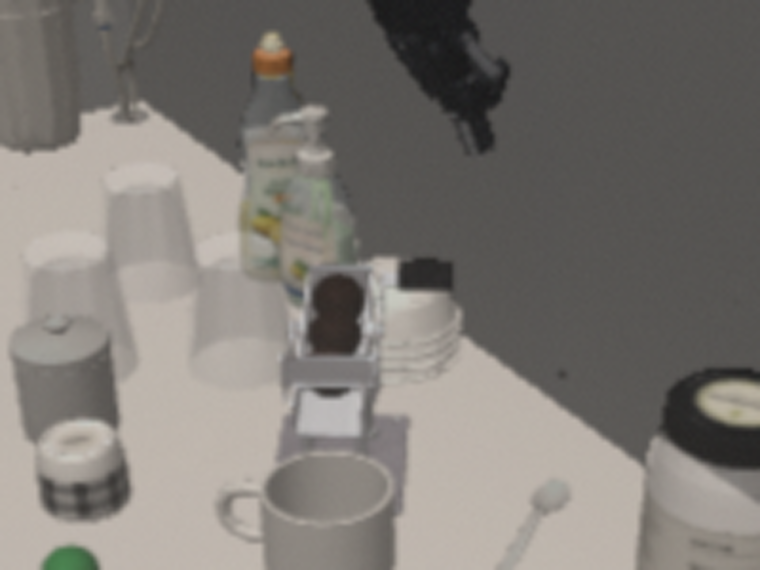

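The mug is home at about (330,510), the gate is shut, and the black paddle is free at (427,273). The fingers at (478,140) stand too far back because I had the sign of the tilted tool x axis wrong. Nothing was touched; correcting.

{"api": "step_arm", "payload": {
  "motion": [0, 0, 0, -26, 0, -11, 255, 0, 0, 0, -26, 0, -11, 255, 0, 0, 0, -6, 0, 15, 255, 0, 0, 0, -6, 0, 15, 255, 0, 0, 0, 0, 0, 0, 255, 0, 0, 0, 0, 0, 0, 255]
}}

```text
clock: 13.9
eef_pos: [0.6663, 0.0311, 0.1763]
eef_rot: [0.98, 0.002, 0.199, -0.0]
ft_force: [-0.3, 0.3, -0.5]
finger_gap: 0.0001
finger_force: 0.0
```

Run:
```python
from h import *
s=ctrl.get_state(); print(s['eef_pos'],s['ft_force'])
c=ctrl.capture('scene'); i=c['img'][80:180,230:360,::-1]; cv2.imwrite('pics/s5.png',cv2.resize(i,None,fx=5.5,fy=5.5,interpolation=cv2.INTER_CUBIC))
```

```text
[0.66634632 0.03108019 0.17630836] [-0.29927564  0.30286372 -0.52379005]
```

View pics/s5.png

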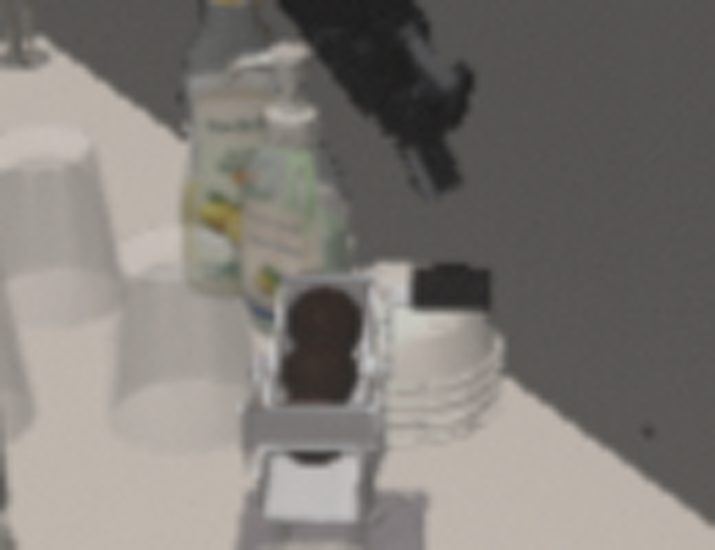

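The fingertips at (440,190) stand above the paddle at (450,288) and are lined up with it. The gate is shut. Descending with force checks.

{"api": "step_arm", "payload": {
  "motion": [0, 0, 0, -3, 0, 7, 255, 0, 0, 0, -3, 0, 7, 255, 0, 0, 0, -1, 0, 3, 255, 0, 0, 0, 0, 0, 0, 255]
}}

```text
clock: 14.35
eef_pos: [0.6654, 0.0313, 0.1555]
eef_rot: [0.98, 0.002, 0.197, -0.001]
ft_force: [0.3, 0.1, 0.0]
finger_gap: 0.0001
finger_force: 0.0
```

{"api": "step_arm", "payload": {
  "motion": [0, 0, 0, -2, 0, 4, 255, 0, 0, 0, -1, 0, 3, 255, 0, 0, 0, 0, 0, 0, 255]
}}

```text
clock: 14.65
eef_pos: [0.6655, 0.0313, 0.1483]
eef_rot: [0.98, 0.002, 0.198, -0.0]
ft_force: [-0.2, -0.5, 0.1]
finger_gap: -0.0001
finger_force: 0.0
```

{"api": "step_arm", "payload": {
  "motion": [0, 0, 0, -2, 0, 4, 255, 0, 0, 0, -1, 0, 3, 255, 0, 0, 0, 0, 0, 0, 255]
}}

```text
clock: 14.95
eef_pos: [0.6654, 0.0313, 0.1406]
eef_rot: [0.98, 0.002, 0.198, -0.0]
ft_force: [-0.3, 0.9, 0.2]
finger_gap: -0.0
finger_force: 0.0
```

Run:
```python
from h import *
s=ctrl.get_state(); print(s['eef_pos'],s['ft_force'])
c=ctrl.capture('scene'); i=c['img'][100:165,270:350,::-1]; cv2.imwrite('pics/s6.png',cv2.resize(i,None,fx=8,fy=8,interpolation=cv2.INTER_CUBIC))
```

```text
[0.6654295  0.03126765 0.14063689] [-0.30548394  0.86473622  0.17124463]
```

View pics/s6.png

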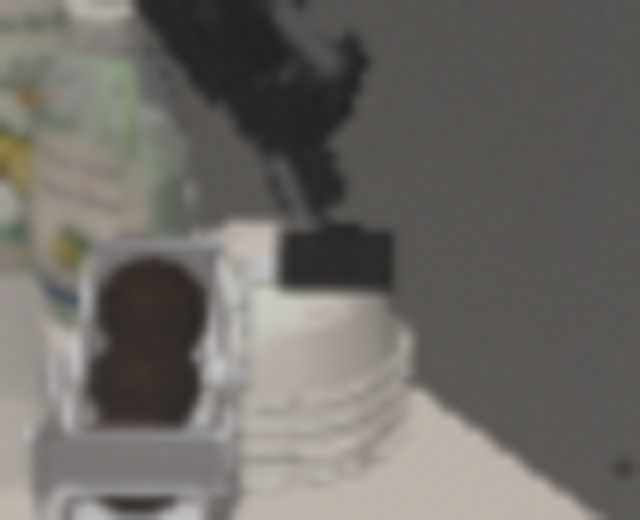

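The fingertips end at about (315,222), just above the black paddle, which spans columns 283–392 and rows 228–290. The chocolates and gate are clear. That was the last permitted picture, so I'll check the tip extent numerically.

Run:
```python
from h import *
c=ctrl.capture('scene'); s=ctrl.get_state(); T=np.array(s['eef_pos']); M=R.from_quat(s['eef_rot']).as_matrix()
k=lambda P:((px(c,P)-[270,100])*8).round()
for e in (-.01,0,.01,.022): print(e,k(T+M@[-.011,0,e]),k(T+M@[.011,0,e]))
D=lambda P:np.array([.5236+.57*P[0]-.8217*P[1],-.0659+.8217*P[0]+.57*P[1],P[2]])
for a in (-.018,.018):
  for b in (-.021,.021): print('paddle corner',k(D((.162+a,-.063+b,.131+.16*a))))
print('paddle c',k(D((.162,-.063,.131))))
```

```text
-0.01 [293. 222.] [340. 186.]
0 [302. 243.] [349. 207.]
0.01 [311. 263.] [358. 228.]
0.022 [322. 288.] [368. 253.]
paddle corner [389. 280.]
paddle corner [271. 279.]
paddle corner [388. 221.]
paddle corner [273. 220.]
paddle c [330. 249.]
```

{"api": "step_arm", "payload": {
  "motion": [0, 0, 0, 3, 0, -7, 255, 0, -0.1, 0, 0, 0, 0, 255, 0, -0.1, 0, 0, 0, 0, 255, 0, 0, 0, 4, 3, 1, 255, 0, 0, 0, 0, 0, 0, 255, 0, 0, 0, 0, 0, 0, 255]
}}

```text
clock: 15.65
eef_pos: [0.6687, 0.0283, 0.1482]
eef_rot: [0.995, 0.002, 0.099, -0.0]
ft_force: [0.3, 0.5, -1.0]
finger_gap: -0.0004
finger_force: 0.0
```

{"api": "step_arm", "payload": {
  "motion": [0, 0, 0, -1, 0, 5, 255, 0, 0, 0, -1, 0, 5, 255, 0, 0, 0, 0, 0, 0, 255]
}}

```text
clock: 15.95
eef_pos: [0.6686, 0.0284, 0.1371]
eef_rot: [0.995, 0.002, 0.098, -0.0]
ft_force: [-0.2, 0.3, 0.0]
finger_gap: 0.0001
finger_force: 0.0
```

{"api": "step_arm", "payload": {
  "motion": [0, 0, 0, -1, 0, 4, 255, 0, 0, 0, 0, 0, 0, 255]
}}

```text
clock: 16.15
eef_pos: [0.6693, 0.0283, 0.1337]
eef_rot: [0.995, 0.002, 0.099, -0.0]
ft_force: [0.0, 0.9, -1.8]
finger_gap: 0.0
finger_force: 0.0
```

{"api": "step_arm", "payload": {
  "motion": [0, 0, 0, -1, 0, 4, 255, 0, 0, 0, 0, 0, 0, 255]
}}

```text
clock: 16.35
eef_pos: [0.6692, 0.0283, 0.1297]
eef_rot: [0.995, 0.002, 0.099, -0.0]
ft_force: [-0.0, 0.3, -0.1]
finger_gap: -0.0001
finger_force: 0.0
```

Run:
```python
from h import *
c=ctrl.capture('scene'); g=cv2.cvtColor(c['img'],cv2.COLOR_RGB2GRAY)[115:145,295:325]
for r,row in enumerate(g): print(115+r,' '.join('%3d'%v for v in row))
```

```text
115  86  86  86  86  86  84  85  84  61  45  40  38  40  37  40  41  39  37  37  38  37  33  37  36  52  72  83  84  85  83
116  86  86  87  87  85  87  86  84  69  52  42  40  40  39  40  39  40  38  38  37  38  39  42  44  69  82  85  86  86  85
117  86  87  86  86  85  87  86  87  83  60  45  44  44  40  39  40  40  37  39  38  39  42  49  57  76  84  85  84  85  86
118  85  87  87  87  87  86  86  87  83  70  56  54  50  43  41  41  39  41  35  37  51  57  74  83  85  85  85  86  86  85
119  88  86  86  88  87  87  87  86  86  82  75  64  54  49  43  42  39  38  35  42  69  82  84  84  85  85  86  85  86  85
120  88  88  87  87  86  86  87  87  85  87  85  72  67  70  57  44  41  38  42  44  72  85  86  86  85  85  84  84  84  84
121  88  86  87  86  86  88  87  87  87  86  86  75  74  83  72  50  42  40  42  45  72  85  86  86  85  86  87  85  86  85
122  88  86  85  88  86  88  86  86  86  86  86  81  73  81  74  52  41  42  40  45  73  83  86  85  87  86  86  85  86  86
123  90  88  88  88  87  87  87  87  87  86  85  82  71  81  77  55  42  42  42  44  65  81  85  86  87  85 
[... 1919 characters left out ...]
 196 197 193 184 180 177 176 172 161 151 143 135 127 116 104  94  88  87  87  87
140  78 150 142 149 180 168 178 193 194 195 193 193 190 186 183 177 168 160 154 149 143 137 130 121 119 113  97  87  88  88
141  97 160 144 161 185 164 175 190 188 187 186 185 180 174 169 164 160 156 152 149 144 139 129 120 125 138 115  92  89  87
142 128 175 149 160 184 171 175 186 184 181 178 175 173 168 165 162 158 155 153 148 145 139 133 125 133 156 128  94  89  88
143 142 176 154 161 180 173 177 181 180 177 176 174 171 169 164 162 157 155 152 148 145 140 134 130 136 155 126  92  88  87
144 140 174 169 165 169 162 171 178 177 176 176 175 171 167 164 161 158 155 152 148 145 141 137 137 150 152 120  92  88  88
```

{"api": "step_arm", "payload": {
  "motion": [0, 0, 0, 0, 0, 3, 255, 0, 0, 0, 0, 0, 0, 255]
}}

```text
clock: 16.6
eef_pos: [0.6701, 0.0282, 0.127]
eef_rot: [0.995, 0.002, 0.099, -0.0]
ft_force: [0.0, -0.6, -0.5]
finger_gap: 0.0001
finger_force: 0.0
```

{"api": "step_arm", "payload": {
  "motion": [0, 0, 0, -1, 0, 4, 255, 0, 0, 0, 0, 0, 0, 255]
}}

```text
clock: 16.8
eef_pos: [0.6696, 0.0283, 0.1226]
eef_rot: [0.995, 0.002, 0.099, -0.0]
ft_force: [-1.0, -1.0, 0.5]
finger_gap: 0.0003
finger_force: 0.0
```

{"api": "step_arm", "payload": {
  "motion": [0, 0, 0, -1, 0, 4, 255, 0, 0, 0, 0, 0, 0, 255]
}}

```text
clock: 17.0
eef_pos: [0.6704, 0.0284, 0.1194]
eef_rot: [0.995, 0.002, 0.1, -0.0]
ft_force: [-0.9, 0.4, 2.6]
finger_gap: 0.0001
finger_force: 1.7
```

Contact is felt at 2.6 N, and the fingers effectively end higher than stated. Now the press.

{"api": "step_arm", "payload": {
  "motion": [0, 0, 0, -1, 0, 5, 255, 0, 0, 0, -1, 0, 5, 255, 0, 0, 0, -1, 0, 5, 255, 0, 0, 0, -1, 0, 5, 255, 0, 0, 0, -1, 0, 3, 255, 0, 0, 0, 0, 0, 0, 255]
}}

```text
clock: 17.6
eef_pos: [0.671, 0.0284, 0.0999]
eef_rot: [0.995, 0.002, 0.102, 0.0]
ft_force: [-7.7, 2.1, 23.4]
finger_gap: -0.0004
finger_force: 11.4
```

{"api": "step_arm", "payload": {
  "motion": [0, 0, 0, 0, 0, 2, 255, 0, 0, 0, 0, 0, 0, 255]
}}

```text
clock: 17.8
eef_pos: [0.6711, 0.0284, 0.0996]
eef_rot: [0.995, 0.002, 0.102, 0.0]
ft_force: [-11.7, 1.4, 32.5]
finger_gap: 0.0003
finger_force: 15.6
```

{"api": "step_arm", "payload": {
  "motion": [0, 0, 0, 0, 0, -2, 255, 0, 0, 0, 0, 0, 0, 255, 0, 0, 0, 0, 0, 0, 255, 0, 0, 0, 0, 0, 0, 255, 0, 0, 0, 0, 0, 0, 255, 0, 0, 0, 0, 0, 0, 255, 0, 0, 0, 0, 0, 0, 255]
}}

```text
clock: 18.5
eef_pos: [0.671, 0.0284, 0.0999]
eef_rot: [0.995, 0.002, 0.102, 0.0]
ft_force: [-7.2, 1.9, 23.9]
finger_gap: 0.0
finger_force: 11.5
```

```bash
cat > chk.py <<'E'
from h import *
s=ctrl.get_state(); print(s['clock'],s['eef_pos'],s['ft_force'])
for n in ('top','scene'):
  c=ctrl.capture(n)
  for b in ctrl.boxes_of(c,'choc_1'):
    P=w(c,b['centre']); q=P[:2]-[.5236,-.0659]
    u=np.round(px(c,P)).astype(int); print(n,round(b['confidence'],2),'D',(.57*q[0]+.8217*q[1]).round(3),(-.8217*q[0]+.57*q[1]).round(3),P[2].round(3),c['img'][u[1],u[0]])
  for l in ('mug','paddle_top'):
    for b in ctrl.boxes_of(c,l)[:1]: print(n,l,w(c,b['centre']).round(3))
E
python3 chk.py
```

```text
18.5 [0.670965   0.02839635 0.09993885] [-7.19842337  1.92273697 23.89300611]
top 0.77 D 0.111 -0.003 0.139 [28 13  7]
top 0.67 D -0.05 -0.001 0.041 [26 12  5]
top 0.66 D 0.073 0.001 0.138 [35 19 11]
top 0.54 D -0.171 -0.116 0.034 [ 26 133  46]
top 0.5 D -0.08 0.172 0.038 [ 30 142  51]
top mug [ 0.509 -0.077  0.005]
top paddle_top [ 0.549 -0.029  0.14 ]
scene 0.75 D -0.08 0.168 0.027 [ 71 119  76]
scene 0.53 D 0.109 -0.0 0.132 [57 48 44]
scene 0.48 D -0.176 -0.12 0.032 [ 76 129  81]
scene 0.37 D 0.055 -0.001 0.093 [187 184 183]
scene mug [ 0.549 -0.037  0.144]
scene paddle_top [ 0.551 -0.036  0.144]
```

One brown ball is in the mug at D(-0.05, 0), and two are held in the chute. Next I release the paddle.

{"api": "step_arm", "payload": {
  "motion": [0, 0, 0, 1, 0, -4, 255, 0, 0, 0, 1, 0, -6, 255, 0, 0, 0, 1, 0, -6, 255, 0, 0, 0, 1, 0, -8, 255, 0, 0, 0, 3, 0, -15, 255, 0, 0, 0, 6, 0, -30, 255, 0, 0, 0, 8, 0, -40, 255, 0, 0, 0, 8, 0, -40, 255, 0, 0, 0, 0, 0, 0, 255, 0, 0, 0, 0, 0, 0, 255]
}}

```text
clock: 19.9
eef_pos: [0.668, 0.0279, 0.2477]
eef_rot: [0.995, 0.002, 0.099, 0.0]
ft_force: [-0.2, 0.2, -0.7]
finger_gap: 0.0001
finger_force: 0.0
```

{"api": "step_arm", "payload": {
  "motion": [0, 0, 0, 0, 0, 0, 255, 0, 0, 0, 0, 0, 0, 255, 0, 0, 0, 0, 0, 0, 255, 0, 0, 0, 0, 0, 0, 255, 0, 0, 0, 0, 0, 0, 255, 0, 0, 0, 0, 0, 0, 255, 0, 0, 0, 0, 0, 0, 255, 0, 0, 0, 0, 0, 0, 255]
}}

```text
clock: 20.7
eef_pos: [0.6685, 0.0283, 0.2475]
eef_rot: [0.995, 0.002, 0.099, -0.0]
ft_force: [0.2, 1.1, -0.3]
finger_gap: 0.0003
finger_force: 0.0
```

```bash
python3 chk.py
```

```text
20.7 [0.66849244 0.02825326 0.24746479] [ 0.21609125  1.05065015 -0.32255255]
top 0.67 D 0.04 0.001 0.126 [31 17  8]
top 0.67 D 0.074 -0.0 0.132 [25 10  4]
top 0.62 D -0.167 -0.115 0.031 [ 23 120  42]
top 0.61 D -0.08 0.174 0.035 [ 29 135  49]
top 0.49 D -0.05 -0.0 0.041 [25 12  9]
top mug [ 0.509 -0.078  0.003]
top paddle_top [0.652 0.027 0.131]
scene 0.72 D -0.082 0.17 0.022 [ 70 115  74]
scene 0.54 D 0.074 0.001 0.129 [60 50 46]
scene 0.48 D -0.179 -0.122 0.03 [ 74 124  78]
scene mug [ 0.492 -0.094  0.04 ]
scene paddle_top [ 0.557 -0.033  0.126]
```

```bash
python3 -c "
from station import ctrl
print(ctrl.hand_in())"
```

```text
the job is handed in; nothing more can be done
None
```

The job is handed in, with no verdict returned: my last camera check showed the mug home in the rest with one chocolate in it, the paddle back up, and the other two chocolates in the chute with the second at the gate.

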